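# Shut the cake tubs and pack them in the chest

## Task

Swing the cake chest's lid up to vertical, lift it off its pins and stand it on its hinge edge in the slot of the lid stand, handle up. Press the lid of every cake tub on the counter fully home, each before its tub is lifted, and stand all the tubs upright on the floor of the chest. Leave the loaf, the mug and the spatula alone.

Things in the scene. Friction and masses are not known exactly. Their poses are not given: they have to be found in the camera images.
- chest: Cake chest fixed to the counter: open-topped grey enamelled box, 150 mm (x) by 344 mm (y) by 85 mm high, walls and floor 5 mm, no dividers (clear space 140 by 334 mm). Origin under its centre, z up, far side +x. Four tubs fit in one row along y, 82 mm apart, gripped across x
- chest_hinge (a point): Hinge line of the chest: 95 mm in +x from its centre (20 mm behind the far wall's outer face), 90 mm above the counter. Along y run two level steel pins 8 mm thick, 44 mm long, centred 100 mm either side of this point, held at their ends by small brackets from the far wall, tops 95 mm above the counter
- chest_floor (a point): Centre of the chest's inner floor, 5 mm above the counter, same axes as the chest
- lid: The chest's loose wooden lid, 168 by 356 by 10 mm, 0.35 kg, closed at the start on the rim. Origin: middle of the hooks' line, within 3 mm of chest_hinge while hung. Panel reaches from 8 to 176 mm along its -x, width along y, z normal to its upper face. Turns freely on the pins, no stay: let go before vertical it falls shut. A 12 mm lip under its front edge sits inside the chest's near wall
- lid_hooks (a point): Same point as the lid's origin. Here two steel hooks (18 mm wide, at y = +-100 mm) straddle the pins with 2 to 3 mm play; they are open away from the panel, ending 15 mm past this point along the lid's +x. So with the lid vertical (its x pointing down) it lifts straight up off the pins, free after 20 mm; pulled forward when low it could slip off early
- lid_bar (a point): Middle of the lid's handle: round steel bar 12 mm thick along the lid's y, clear length 100 mm between two arms, 220 mm from the lid's origin along its -x, in the lid's plane, with a 38 mm gap between bar and panel. With the lid closed it stands out in front of the chest 90 mm above the counter and can be straddled from above; it can turn in a grip as the lid swings. Lid upright: the bar is its top
- stand_slot (a point): Lid stand: wooden base 270 (x) by 130 (y) by 12 mm fixed to the counter, and four steel wires 8 mm thick, 120 mm tall, two each side at x = +-60 mm, making one slot along x, 36 mm clear up to 85 mm height, flaring to 80 mm at the top. This point: slot's middle on top of the base, 12 mm above the counter. The lid stands here on its hooks, origin 15 mm above this point, width along x, may lean on the wires
- tub1: A square grey cake tub, 62 by 62 mm, body 66 mm high, 0.15 to 0.35 kg, loose on the counter. Origin at the centre of its underside, z up. Its white lid, 62 by 62 by 8 mm, shows a dark neck below it while it stands proud. Lid top is 84 mm above the origin at lid travel 0 and 74 mm when fully home. Grip it by the body. May be absent
- tub1_lid (a joint): How far the lid of tub1 is pressed in, m: 0 = standing 10 mm proud, 0.010 = fully home on the rim. Takes about 9 N of push all the way, stays where it is left. Starts 0 to 0.004
- tub2: A square grey cake tub, 62 by 62 mm, body 66 mm high, 0.15 to 0.35 kg, loose on the counter. Origin at the centre of its underside, z up. Its white lid, 62 by 62 by 8 mm, shows a dark neck below it while it stands proud. Lid top is 84 mm above the origin at lid travel 0 and 74 mm when fully home. Grip it by the body. May be absent
- tub2_lid (a joint): How far the lid of tub2 is pressed in, m: 0 = standing 10 mm proud, 0.010 = fully home on the rim. Takes about 9 N of push all the way, stays where it is left. Starts 0 to 0.004
- tub3: A square grey cake tub, 62 by 62 mm, body 66 mm high, 0.15 to 0.35 kg, loose on the counter. Origin at the centre of its underside, z up. Its white lid, 62 by 62 by 8 mm, shows a dark neck below it while it stands proud. Lid top is 84 mm above the origin at lid travel 0 and 74 mm when fully home. Grip it by the body. May be absent
- tub3_lid (a joint): How far the lid of tub3 is pressed in, m: 0 = standing 10 mm proud, 0.010 = fully home on the rim. Takes about 9 N of push all the way, stays where it is left. Starts 0 to 0.004
- tub4: A square grey cake tub, 62 by 62 mm, body 66 mm high, 0.15 to 0.35 kg, loose on the counter. Origin at the centre of its underside, z up. Its white lid, 62 by 62 by 8 mm, shows a dark neck below it while it stands proud. Lid top is 84 mm above the origin at lid travel 0 and 74 mm when fully home. Grip it by the body. May be absent
- tub4_lid (a joint): How far the lid of tub4 is pressed in, m: 0 = standing 10 mm proud, 0.010 = fully home on the rim. Takes about 9 N of push all the way, stays where it is left. Starts 0 to 0.004
- loaf: A big loaf cake in a white box, 120 by 200 by 95 mm, at the far side of the counter. Origin under its centre. Bystander
- mug: A white mug, 80 mm across, 90 mm high. Origin under its centre. Bystander
- spatula: A spatula lying on the counter. Bystander

How it is judged:
On the way, in this order (a step that is already met when the one before it is completed fails the run):
1. the chest's lid is raised to vertical with its hooks still on the pins (angle between lid's own x axis and vertical above 2.89 rad and distance between lid and chest_hinge below 0.012 m), for 0.2 s.
2. the lid is lifted up off its pins, still upright (angle between lid's own x axis and vertical above 2.64 rad and z of lid in the frame of chest_hinge above 0.022 m), for 0.1 s.
3. the lid stands in the slot of the lid stand (angle between lid's own x axis and vertical above 2.74 rad and y of lid in the frame of stand_slot between -0.03 and 0.03 m and x of lid in the frame of stand_slot between -0.05 and 0.05 m and z of lid in the frame of stand_slot below 0.035 m and height (world z) of lid_bar above 0.18 m and linear speed of lid below 0.03 m/s), for 0.2 s.
At the end, for the whole second after the job is handed in: Lid in the stand's slot, handle up (within 0.4 rad of vertical, 30 mm across, 50 mm along the slot), at rest. Every tub present upright (0.15 rad) on the chest floor (12 mm), inside its walls, at rest, lid pressed in more than 8 of 10 mm (all of step 3 and value of joint each of tub1_lid, tub2_lid, tub3_lid, tub4_lid above 0.008 m and x of tub1 in the frame of chest_floor between -0.05 and 0.05 m and y of tub1 in the frame of chest_floor between -0.145 and 0.145 m and z of each of tub1, tub2, tub3, tub4 in the frame of chest_floor below 0.012 m and angle between each of tub1, tub2, tub3, tub4's own z axis and vertical below 0.15 rad and linear speed of each of tub1, tub2, tub3, tub4 below 0.03 m/s and x of tub2 in the frame of chest_floor between -0.05 and 0.05 m and y of tub2 in the frame of chest_floor between -0.145 and 0.145 m and x of tub3 in the frame of chest_floor between -0.05 and 0.05 m and y of tub3 in the frame of chest_floor between -0.145 and 0.145 m and x of tub4 in the frame of chest_floor between -0.05 and 0.05 m and y of tub4 in the frame of chest_floor between -0.145 and 0.145 m); the robot touches nothing.
It fails at once if a tub is lifted more than 30 mm while its lid is not home ((height (world z) of tub1 above 0.03 m and value of joint tub1_lid below 0.0065 m) or (height (world z) of tub2 above 0.03 m and value of joint tub2_lid below 0.0065 m) or (height (world z) of tub3 above 0.03 m and value of joint tub3_lid below 0.0065 m) or (height (world z) of tub4 above 0.03 m and value of joint tub4_lid below 0.0065 m)).
It fails at once if the loaf, mug or spatula is moved more than 30 mm (distance of any of loaf, mug, spatula from where it was at the start of the episode above 0.03 m).
Of tub1, tub2, tub3, tub4 only 3 to 4 are there at a start; the rules pass over those that are not, and their reading is None.
At some moment in a run one of tub1, tub2, tub3, tub4 may be knocked a few centimetres aside while the robot is not near it.
It also fails if it takes over 208 s, if anything falls off the work surface, if the arm or the gripper's body presses on something with over 40 N, if the wrist force passes 120 N, or if a joint passes its speed limit or range.

## Robot

A 6-joint arm with a two-finger parallel gripper is mounted at the origin on the work surface. World frame = base frame: x ahead of the robot, y to its left, z up, the work surface at z = 0. Lengths are in m, angles in rad, forces in N, time in s.
With the tool pointing down it reaches from about 0.325 to 0.775 m from the base axis. Payload 9.3 kg.
Tool frame: the origin (TCP) lies at the very end of the fingers, on their centre line; the grasp point (between the pads) lies 19 mm behind it; z points along the fingers, y is the line along which they close (so a half turn about z gives the same grasp; the last joint's range is limited). The gripper opens to 85 mm and grips with 20 to 120 N. Pads are 22 mm wide; open, the fingers measure 114 mm over their backs; the gripper's body (76 mm by 85 mm) begins 54 mm behind the grasp point. The pads swing forward as they close: fully open they stand 13 mm farther back than shut.
Start: joints at [-1.45, 0.259, 0.021, 1.334, 0, 1.418], TCP at [0.149, -0.53, 0.231] pointing down, gripper open.
Joint ranges: [-3.04, 3.04], [-0.91, 1.82], [-1.04, 1.36], [-1.92, 1.95], [-1.52, 1.45], [-3.14, 3.14]. Speed limits (rad/s): [2.22, 2.22, 2.79, 3.14, 3.14, 3.14].

## Interface

Orientations are given as a rotation vector (axis times angle).
In Python, from bench import get_obs, read_camera, job_done, masks_of, tip_of gives the robot as it stands.
- The arm moves only by the tool step_arm, never from a script. Its argument "increments" is a list of rows, each a list of 2 entries, a list of its own where there are three numbers: the shift along the tool's x, y, z in units of 0.12 m (1.0 is 0.12 m), then the turn about the tool's z in units of 60 degrees (1.0 is 60 degrees). A call has 1 to 12 rows; each row is the pose to reach, as a shift and turn from the pose commanded when the call began, along the tool's axes at that moment; what a row does not reach only later rows make up. A row lasts 1/10 s, in which the tool goes at most 50 mm and 8.59 degrees, less where a joint would pass 70% of its speed; a pose out of reach is approached as far as the arm can. A call with a number of a shift or a turn outside -1 to 1 is refused whole. A call with a gripper value outside its range is refused whole. "jaw" is the opening, from 0 (shut) to 1 (fully open), set as the call begins (left out, the last holds). The fingers move at their own pace and stop on an object; the grip force is fixed at half the most. Time passes only in rows, so rows that repeat a pose let the fingers close. It gives the time, the measured TCP pose, the force, the opening and the grip force at its end, in the units of the state.
- get_obs(): the state, without advancing time (a new reading comes with each control period).
- read_camera(name): name is "scene" or "top" or "wrist"; returns a dict with "pixels" (400x640x3 uint8, blue, green, red), "vertical_fov" (degrees; the focal length in pixels is half the picture's height over the tangent of half this angle, whatever the lens; pixels are square), "cx", "cy" (the principal point, pixels), "R" (3x3) and "t" (3): a world point X has camera coordinates R X + t; the wrist camera has in their place "T_tool_cam" (4x4, takes a point from camera to tool coordinates, whose origin is the TCP and whose axes are the flange's). Camera axes: x right, y down, z forward; pixel columns grow to the right and rows downward; lengths in m; the calibration is good to about 2 mm. A picture is of the moment at which its call begins: read the wrist's pose just before it. There is no depth.
- job_done(): hands the job in; it is judged then, once.
Trained networks look in the newest picture that a camera, given by its name, has taken for a name from the list of things; names that differ only in an ending like _2 or _b are one class to them, and where a whole thing is asked for, a point or a joint stands for the part that bears it (a point fixed in the world has none). Each returns a list of dicts, best first, with "confidence" (0 to 1); they miss things now and then, are a little off and sometimes report something else, mostly with a low value. They report only what shows in the picture. A call takes as long as a camera call.
- masks_of(camera, name): "pixels" (400x640 bool, what is visible of it) and "rect" ([left, top, right, bottom] in pixels, round what is visible of it).
- tip_of(camera, name): "location" ([column, row] in pixels: a listed point, or the origin of a listed thing).
The state is a dict: "time": time; "joint_pos": joint angles; "qd": joint speeds; "joint_efforts": joint torques, N m; "position": TCP position; "tool_rot": TCP orientation; "ft_force": force on the tool from outside, world axes, zero at the start; "torque": the same for the moment, N m; "opening": finger opening in m; "gripper_force": force on a finger pad.
Only numpy, scipy, OpenCV 4.12 (cv2) and the standard library are available. Lean on these libraries where they do the work, as an engineer would, in place of code of your own. Each camera call takes 0.05 s, during which the arm holds its last target. There are 200 camera calls.

## Working session

There is one attempt and no reset: what is moved stays moved. The work goes in short steps, Python scripts to look and compute and a tool call to move; the robot and the scene stay as the last step left them, time stands still between calls to the robot, and variables do not carry over. Pictures are saved under pics/ and viewed, at most 14 in all, crops included, and the job is handed in when it is done.

Besides the shell and the picture viewer there is one more tool, called after "Emit:" as name(argument=value, ...), one argument or row to a line, values as JSON. step_arm: Moves the arm, as the interface text tells. Shifts and turns lie within -1 to 1; 1 stands for 0.12 m of shift or 60 degrees of turn. Its arguments: {"type":"object","properties":{"increments":{"type":"array","items":{"type":"array"}},"jaw":{"type":"number"}},"required":["increments"]}

```bash
mkdir -p pics; ls; cat > h.py <<'E'
import numpy as np, cv2
from bench import *
from scipy.spatial.transform import Rotation as Ro
def cam(n):
    o=get_obs(); c=read_camera(n); f=200/np.tan(np.radians(c["vertical_fov"])/2)
    if n=="wrist":
        T=np.array(c["T_tool_cam"]); Rt=Ro.from_rotvec(o["tool_rot"]).as_matrix()
        Rw=Rt@T[:3,:3]; C=np.array(o["position"])+Rt@T[:3,3]
    else:
        Rw=np.array(c["R"]).T; C=-Rw@np.array(c["t"])
    return dict(f=f,cx=c["cx"],cy=c["cy"],Rw=Rw,C=C,img=np.array(c["pixels"]),n=n)
def at_z(k,p,z):
    d=k["Rw"]@np.array([(p[0]-k["cx"])/k["f"],(p[1]-k["cy"])/k["f"],1])
    return k["C"]+d*(z-k["C"][2])/d[2]
def proj(k,X):
    v=k["Rw"].T@(np.array(X)-k["C"]); return np.array([k["cx"]+k["f"]*v[0]/v[2],k["cy"]+k["f"]*v[1]/v[2]])
E
cat > a.py <<'E'
from h import *
o=get_obs(); print({k:np.round(v,3).tolist() for k,v in o.items()})
for n in ["top","scene"]:
    k=cam(n); cv2.imwrite(f"pics/{n}0.png",k["img"]); print(n,k["C"].round(3),k["Rw"].round(2).tolist())
    for t in ["chest","chest_hinge","chest_floor","lid","lid_bar","stand_slot","tub1","tub1_lid","tub2","loaf","mug","spatula"]:
        z=dict(chest_hinge=.09,chest_floor=.005,lid=.09,lid_bar=.09,stand_slot=.012).get(t,0)
        print(t,[(round(d["confidence"],2),np.round(d["location"]).tolist(),at_z(k,d["location"],z)[:2].round(3).tolist()) for d in tip_of(n,t)[:6]])
E
python3 a.py
```

```text
pics
{'time': 0.0, 'joint_pos': [-1.45, 0.259, 0.021, 1.334, 0.0, 1.418], 'qd': [-0.001, 0.001, 0.001, -0.001, -0.0, 0.001], 'joint_efforts': [-0.001, -55.564, 34.453, 0.014, -0.0, -0.0], 'position': [0.149, -0.529, 0.231], 'tool_rot': [-3.111, -0.429, -0.0], 'ft_force': [0.369, -0.137, -1.143], 'torque': [0.027, 0.005, -0.037], 'gripper_force': 0.0, 'opening': 0.086}
top [ 0.449 -0.069  1.323] [[0.01, -0.99, 0.13], [-1.0, -0.01, 0.02], [-0.02, -0.13, -0.99]]
chest []
chest_hinge []
chest_floor []
lid [(0.7, [382.0, 183.0], [0.686, -0.199])]
lid_bar [(0.71, [391.0, 264.0], [0.454, -0.224]), (0.6, [484.0, 278.0], [0.42, -0.48])]
stand_slot [(0.69, [190.0, 249.0], [0.493, 0.373])]
tub1 [(0.75, [248.0, 228.0], [0.558, 0.202]), (0.63, [290.0, 232.0], [0.55, 0.072]), (0.61, [281.0, 275.0], [0.42, 0.096])]Traceback (most recent call last):
  File "a.py", line 7, in <module>
    print(t,[(round(d["confidence"],2),np.round(d["location"]).tolist(),at_z(k,d["location"],z)[:2].round(3).tolist()) for d in tip_of(n,t)[:6]])
                                                                                                                                ~~~~~~^^^^^
ValueError: it knows: chest, chest_floor, chest_hinge, lid, lid_bar, lid_hooks, loaf, mug, spatula, stand_slot, tub
```

```bash
sed -i 's/"tub1","tub1_lid","tub2"/"tub1"/; s/\["top","scene"\]/["scene"]/; s/"lid",/"lid","lid_hooks",/' a.py; python3 a.py | tail -n +2
```

```text
scene [1.258 0.078 0.857] [[-0.2, 0.74, -0.64], [0.98, 0.14, -0.14], [-0.01, -0.66, -0.75]]
chest [(0.6, [271.0, 207.0], [0.586, -0.213])]
chest_hinge [(0.56, [383.0, 183.0], [0.511, 0.1])]
chest_floor [(0.63, [199.0, 156.0], [0.417, -0.514])]
lid [(0.77, [260.0, 211.0], [0.674, -0.21])]
lid_hooks []
lid_bar [(0.74, [274.0, 158.0], [0.469, -0.23])]
stand_slot [(0.74, [480.0, 206.0], [0.474, 0.386])]
tub1 [(0.92, [372.0, 209.0], [0.536, 0.079]), (0.84, [410.0, 222.0], [0.564, 0.192]), (0.68, [381.0, 181.0], [0.415, 0.097])]
loaf [(0.96, [309.0, 280.0], [0.799, -0.052])]
mug [(0.56, [432.0, 274.0], [0.723, 0.254])]
spatula [(0.66, [198.0, 154.0], [0.408, -0.523])]
```

View pics/top0.png

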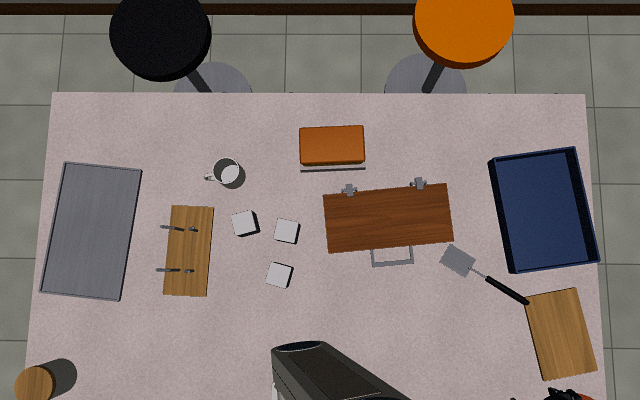

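View pics/scene0.png

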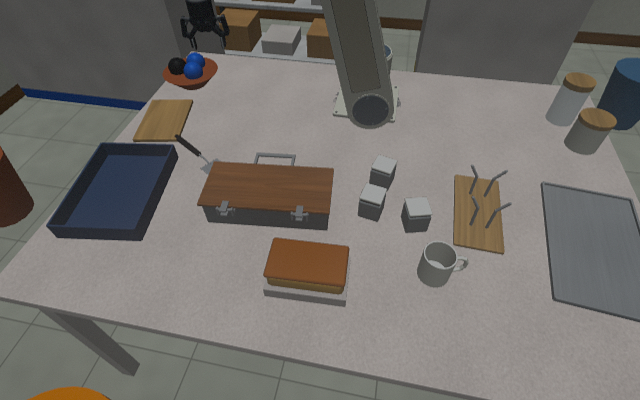

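```bash
cat > b.py <<'E'
from h import *
o=get_obs()
for n in ["top","scene"]:
    k=cam(n)
    for t in ["lid","stand_slot","tub1","loaf","spatula"]:
        try: L=masks_of(n,t)
        except ValueError as e: print(t,e); continue
        for d in L[:4]:
            m=d["pixels"].astype(np.uint8); r=cv2.minAreaRect(cv2.findNonZero(m)); b=cv2.boxPoints(r)
            z=dict(lid=.095,tub1=.08,loaf=.09,stand_slot=.012).get(t,0)
            W=np.array([at_z(k,p,z)[:2] for p in b])
            print(n,t,round(d["confidence"],2),int(m.sum()),b.round().tolist(),"W",W.round(3).tolist(),"c",W.mean(0).round(3),"yaw",[round(np.degrees(np.arctan2(*(W[i+1]-W[i])[::-1])),1) for i in (0,1)])
E
python3 b.py
```

```text
top lid 0.88 7847 [[322.0, 185.0], [449.0, 176.0], [455.0, 261.0], [328.0, 270.0]] W [[0.678, -0.025], [0.707, -0.39], [0.466, -0.4], [0.437, -0.045]] c [ 0.572 -0.215] yaw [np.float64(-85.4), np.float64(-177.5)]
top stand_slot 0.67 3953 [[153.0, 293.0], [159.0, 203.0], [214.0, 207.0], [207.0, 297.0]] W [[0.362, 0.475], [0.633, 0.473], [0.622, 0.306], [0.353, 0.312]] c [0.492 0.392] yaw [np.float64(-0.3), np.float64(-93.4)]
top tub1 0.9 563 [[264.0, 283.0], [270.0, 260.0], [294.0, 267.0], [288.0, 290.0]] W [[0.397, 0.134], [0.462, 0.118], [0.444, 0.05], [0.379, 0.067]] c [0.42  0.092] yaw [np.float64(-14.5), np.float64(-105.1)]
top tub1 0.9 581 [[229.0, 216.0], [254.0, 208.0], [261.0, 231.0], [237.0, 239.0]] W [[0.587, 0.241], [0.611, 0.17], [0.545, 0.146], [0.521, 0.216]] c [0.566 0.193] yaw [np.float64(-70.8), np.float64(-159.9)]
top tub1 0.88 515 [[272.0, 239.0], [278.0, 217.0], [301.0, 223.0], [296.0, 244.0]] W [[0.524, 0.114], [0.585, 0.1], [0.568, 0.033], [0.508, 0.047]] c [0.546 0.074] yaw [np.float64(-12.5), np.float64(-103.5)]
top loaf 0.65 2895 [[298.0, 128.0], [364.0, 124.
[... 1394 characters left out ...]
2 -0.05 ] yaw [np.float64(-168.9), np.float64(93.0)]
scene loaf 0.6 1674 [[203.0, 222.0], [204.0, 205.0], [328.0, 213.0], [327.0, 229.0]] W [[0.738, -0.342], [0.684, -0.362], [0.646, -0.032], [0.7, -0.024]] c [ 0.692 -0.19 ] yaw [np.float64(-159.6), np.float64(96.6)]
scene loaf 0.41 335 [[166.0, 147.0], [176.0, 132.0], [217.0, 159.0], [208.0, 174.0]] W [[0.485, -0.572], [0.411, -0.575], [0.507, -0.394], [0.572, -0.398]] c [ 0.494 -0.485] yaw [np.float64(-177.8), np.float64(62.2)]
scene spatula 0.81 228 [[172.0, 138.0], [180.0, 130.0], [214.0, 166.0], [207.0, 173.0]] W [[0.344, -0.65], [0.3, -0.642], [0.449, -0.448], [0.486, -0.458]] c [ 0.395 -0.55 ] yaw [np.float64(170.0), np.float64(52.6)]
```

Emit:
step_arm(
  increments=[
    [[0.2,-0.2,-0.3],-0.1],
    [[0.5,-0.5,-0.8],-0.24],
    [[0.9,-0.9,-1],-0.38],
    [[1,-1,-1],-0.5],
    [[1,-1,-1],-0.64],
    [[1,-1,-1],-0.78],
    [[1,-1,-1],-0.9],
    [[1,-1,-1],-1],
  ],
  jaw=0.45,
)

```text
time: 2.4
position: [0.232, -0.3813, 0.3515]
tool_rot: [2.475, 1.934, -0.0]
ft_force: [0.0, 0.5, -0.5]
opening: 0.038
gripper_force: 0.0
```

```bash
cat >> h.py <<'E'
def yaw(o=None):
    o=o or get_obs(); v=o["tool_rot"]; return np.degrees(2*np.arctan2(v[1],v[0]))
def units(X,y=None):
    o=get_obs(); Rt=Ro.from_rotvec(o["tool_rot"]).as_matrix()
    d=Rt.T@(np.array(X)-o["position"])/.12
    t=0 if y is None else -((y-yaw(o)+180)%360-180)/60
    print("shift",d.round(3).tolist(),"turn",round(t,3)," pos",np.round(o["position"],4),"yaw",round(yaw(o),2))
E
python3 -c "
from h import *
units((.46,-.225,.32),95.6)"
```

```text
shift [1.723, 1.529, 0.262] turn -0.326  pos [ 0.232  -0.3813  0.3515] yaw 76.01
```

Emit:
step_arm(
  increments=[
    [[0.2,0.2,0],-0.06],
    [[0.5,0.45,0],-0.15],
    [[0.8,0.7,0],-0.25],
    [[1,0.9,0],-0.326],
    [[1,0.9,0],-0.326],
    [[1,0.9,0],-0.326],
  ],
)

```text
time: 3.0
position: [0.3665, -0.2915, 0.3512]
tool_rot: [-2.116, -2.322, 0.0]
ft_force: [0.4, -0.6, 0.8]
opening: 0.0386
gripper_force: 0.0
```

```bash
cat > w.py <<'E'
from h import *
import sys
k=cam("wrist"); cv2.imwrite(f"pics/{sys.argv[1]}.png",k["img"]); print("camC",k["C"].round(3))
for a in sys.argv[2:]:
    t,z=a.split(":"); print(t,[(round(d["confidence"],2),np.round(d["location"]).tolist(),at_z(k,d["location"],float(z))[:2].round(4).tolist()) for d in tip_of("wrist",t)[:5]])
units((.46,-.225,.32),95.6)
E
python3 w.py w1 lid_bar:.09 lid:.09 lid_hooks:.09 chest_hinge:.09
```

```text
camC [ 0.361 -0.212  0.492]
lid_bar [(0.84, [404.0, 104.0], [0.4562, -0.2259])]
lid [(0.89, [610.0, 103.0], [0.6784, -0.2048])]
lid_hooks [(0.62, [609.0, 102.0], [0.6767, -0.2041])]
chest_hinge []
shift [0.49, 0.835, 0.261] turn -0.008  pos [ 0.3654 -0.2926  0.3514] yaw 95.13
```

View pics/w1.png

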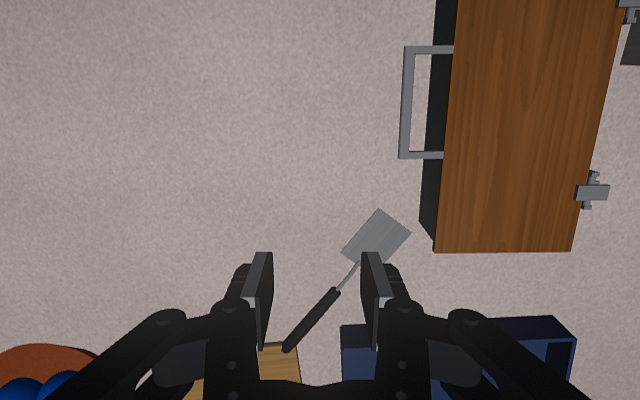

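```bash
python3 -c "
from h import *
units((.4565,-.2258,.232),95.6)"
```

```text
shift [0.487, 0.806, 0.995] turn -0.008  pos [ 0.3654 -0.2926  0.3514] yaw 95.13
```

Emit:
step_arm(
  increments=[
    [[0.12,0.2,0.2],0],
    [[0.3,0.5,0.5],-0.008],
    [[0.42,0.7,0.8],-0.008],
    [[0.487,0.806,0.995],-0.008],
    [[0.487,0.806,0.995],-0.008],
    [[0.487,0.806,0.995],-0.008],
  ],
)

```text
time: 3.85
position: [0.4567, -0.2254, 0.2323]
tool_rot: [-2.108, -2.329, 0.001]
ft_force: [0.7, 0.0, 1.0]
opening: 0.0384
gripper_force: 0.0
```

```bash
sed -i '$d' w.py; python3 w.py w2 lid_bar:.09 lid:.09 ; python3 -c "
from h import *
units((.4565,-.2258,.1),95.6)"
```

```text
camC [ 0.45  -0.146  0.373]
lid_bar [(0.68, [314.0, 183.0], [0.456, -0.2245])]
lid [(0.63, [588.0, 183.0], [0.6774, -0.2021])]
shift [0.005, -0.005, 1.112] turn 0.001  pos [ 0.4569 -0.2261  0.2334] yaw 95.64
```

View pics/w2.png

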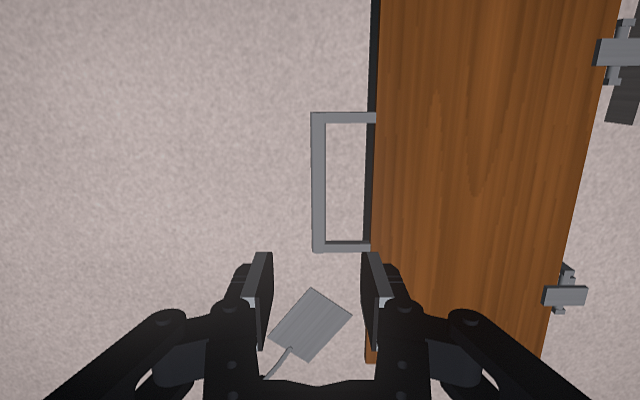

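Emit:
step_arm(
  increments=[
    [[0,0,0.2],0],
    [[0,0,0.5],0],
    [[0,0,0.8],0],
    [[0,0,0.95],0],
    [[0,0,0.95],0],
    [[0,0,0.95],0],
  ],
)

```text
time: 4.6
position: [0.4573, -0.2258, 0.1193]
tool_rot: [2.108, 2.327, 0.0]
ft_force: [1.0, -0.4, 0.3]
opening: 0.038
gripper_force: 0.0
```

Emit:
step_arm(
  increments=[
    [[0,0,0.15],0],
    [[0,0,0.3],0],
    [[0,0,0.39],0],
    [[0,0,0.39],0],
    [[0,0,0.39],0],
  ],
)

```text
time: 5.1
position: [0.4575, -0.2253, 0.0721]
tool_rot: [2.107, 2.329, 0.0]
ft_force: [-0.0, -0.6, 0.7]
opening: 0.0382
gripper_force: 0.0
```

Emit:
step_arm(
  increments=[
    [[0,0,0],0],
    [[0,0,0],0],
    [[0,0,0],0],
    [[0,0,0],0],
    [[0,0,0],0],
    [[0,0,0],0],
    [[0,0,0],0],
    [[0,0,0],0],
  ],
  jaw=0,
)

```text
time: 5.9
position: [0.4575, -0.2252, 0.0719]
tool_rot: [2.107, 2.329, 0.0]
ft_force: [0.3, 0.5, 6.0]
opening: 0.0097
gripper_force: 58.6
```

Emit:
step_arm(
  increments=[
    [[0,0.001,-0.064],0],
    [[0,0.007,-0.16],0],
    [[0,0.018,-0.255],0],
    [[0,0.036,-0.365],0],
    [[0,0.062,-0.474],0],
    [[0,0.09,-0.566],0],
    [[0,0.123,-0.657],0],
    [[0,0.158,-0.745],0],
    [[0,0.198,-0.832],0],
    [[0,0.246,-0.917],0],
    [[0,0.246,-0.917],0],
    [[0,0.246,-0.917],0],
  ],
)

```text
time: 7.1
position: [0.4865, -0.2219, 0.1809]
tool_rot: [-2.107, -2.33, 0.0]
ft_force: [0.6, -0.2, -3.1]
opening: 0.0096
gripper_force: 58.9
```

Emit:
step_arm(
  increments=[
    [[0,0.034,-0.056],0],
    [[0,0.086,-0.135],0],
    [[0,0.184,-0.261],0],
    [[0,0.292,-0.379],0],
    [[0,0.41,-0.487],0],
    [[0,0.537,-0.585],0],
    [[0,0.671,-0.671],0],
    [[0,0.74,-0.709],0],
    [[0,0.813,-0.744],0],
    [[0,0.961,-0.806],0],
    [[0,0.961,-0.806],0],
    [[0,0.961,-0.806],0],
  ],
)

```text
time: 8.3
position: [0.6014, -0.2105, 0.2802]
tool_rot: [2.106, 2.328, 0.001]
ft_force: [-4.7, 0.5, 11.7]
opening: 0.0095
gripper_force: 62.0
```

Emit:
step_arm(
  increments=[
    [[0,0.075,-0.025],0],
    [[0,0.152,-0.048],0],
    [[0,0.23,-0.067],0],
    [[0,0.308,-0.083],0],
    [[0,0.387,-0.094],0],
    [[0,0.467,-0.103],0],
    [[0,0.55,-0.108],0],
    [[0,0.627,-0.11],0],
    [[0,0.627,-0.11],0],
    [[0,0.627,-0.11],0],
    [[0,0.627,-0.11],0],
    [[0,0.627,-0.11],0],
  ],
)

```text
time: 9.5
position: [0.6762, -0.2027, 0.292]
tool_rot: [2.107, 2.329, 0.002]
ft_force: [-0.0, 1.6, 5.0]
opening: 0.0096
gripper_force: 63.1
```

```bash
cat > s.py <<'E'
from h import *
import sys
k=cam("scene"); cv2.imwrite(f"pics/{sys.argv[1]}.png",k["img"])
print(np.round(get_obs()["joint_pos"],2))
E
python3 s.py s1
```

```text
[-0.41  0.55  0.63  1.65  0.    1.06]
```

View pics/s1.png

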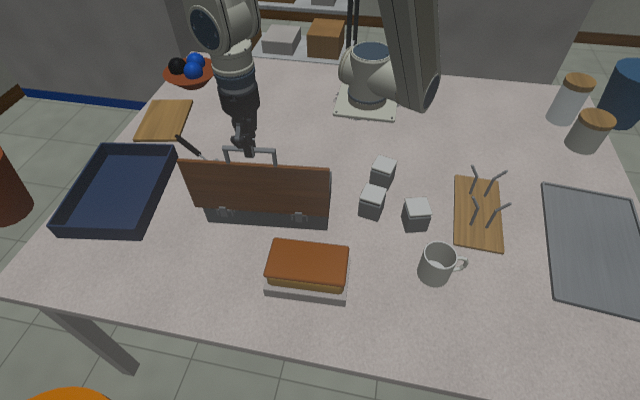

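Lid is upright behind the chest with the hooks on its pins, at (223,213) and (300,217). Lifting straight up.

Emit:
step_arm(
  increments=[
    [[0,0,-0.05],0],
    [[0,0,-0.12],0],
    [[0,0,-0.2],0],
    [[0,0,-0.3],0],
    [[0,0,-0.4],0],
    [[0,0,-0.5],0],
    [[0,0,-0.6],0],
    [[0,0,-0.7],0],
    [[0,0,-0.8],0],
    [[0,0,-0.8],0],
  ],
)

```text
time: 10.55
position: [0.6742, -0.2026, 0.3849]
tool_rot: [2.103, 2.324, 0.004]
ft_force: [-0.3, -0.4, -3.0]
opening: 0.0096
gripper_force: 62.2
```

```bash
python3 -c "
from h import *
print(np.round(get_obs()['joint_pos'],2)); units((.48,-.12,.40),175);units((.48,.38,.40),175)"
```

```text
[-0.41  0.62  1.    1.95  0.    1.06]
shift [0.846, -1.54, -0.139] turn -1.321  pos [ 0.6742 -0.2026  0.3849] yaw 95.72
shift [4.991, -1.125, -0.151] turn -1.321  pos [ 0.6742 -0.2026  0.3849] yaw 95.72
```

Emit:
step_arm(
  increments=[
    [[0,-0.05,0.02],0],
    [[0,-0.13,0.02],0],
    [[0,-0.22,0.02],0],
    [[0.02,-0.32,0.02],-0.02],
    [[0.08,-0.43,0.02],-0.06],
    [[0.16,-0.54,0.02],-0.12],
    [[0.26,-0.65,0.02],-0.19],
    [[0.38,-0.75,0.02],-0.26],
    [[0.5,-0.84,0.02],-0.34],
    [[0.64,-0.92,0.02],-0.42],
    [[0.8,-0.97,0.02],-0.5],
    [[0.95,-1,0.02],-0.58],
  ],
)

```text
time: 11.75
position: [0.5416, -0.1, 0.3804]
tool_rot: [1.309, 2.852, 0.0]
ft_force: [0.2, -0.1, -2.8]
opening: 0.0097
gripper_force: 62.2
```

```bash
python3 -c "
from h import *
print(np.round(get_obs()['joint_pos'],2)); units((.485,.38,.384),175)"
```

```text
[-0.33  0.26  0.41  1.71 -0.    0.53]
shift [3.34, 2.251, -0.037] turn -0.738  pos [ 0.5416 -0.1     0.3804] yaw 130.7
```

Emit:
step_arm(
  increments=[
    [[0.12,0.08,0],-0.07],
    [[0.25,0.16,0],-0.14],
    [[0.38,0.25,0],-0.21],
    [[0.51,0.34,0],-0.28],
    [[0.64,0.43,0],-0.35],
    [[0.77,0.52,0],-0.42],
    [[0.9,0.6,0],-0.49],
    [[1,0.67,0],-0.56],
    [[1,0.67,0],-0.63],
    [[1,0.67,0],-0.69],
    [[1,0.67,0],-0.738],
    [[1,0.67,0],-0.738],
  ],
)

```text
time: 12.95
position: [0.5255, 0.0427, 0.3799]
tool_rot: [0.141, 3.135, -0.002]
ft_force: [0.9, -0.2, -3.9]
opening: 0.0102
gripper_force: 62.1
```

```bash
python3 -c "
from h import *
print(np.round(get_obs()['joint_pos'],2)); units((.485,.38,.384),175)"
```

```text
[-0.08  0.22  0.34  1.69 -0.    0.01]
shift [0.588, 2.769, -0.04] turn -0.002  pos [0.5255 0.0427 0.3799] yaw 174.86
```

Emit:
step_arm(
  increments=[
    [[0.02,0.05,0],0],
    [[0.06,0.13,0],0],
    [[0.1,0.23,0],0],
    [[0.15,0.34,0],0],
    [[0.2,0.45,0],0],
    [[0.24,0.56,0],0],
    [[0.28,0.67,0],0],
    [[0.32,0.78,0],0],
    [[0.36,0.87,0],0],
    [[0.4,0.94,0],0],
    [[0.41,0.98,0],0],
    [[0.42,1,0],0],
  ],
)

```text
time: 14.15
position: [0.4868, 0.1671, 0.3798]
tool_rot: [0.142, 3.134, -0.003]
ft_force: [-0.5, -0.2, -2.8]
opening: 0.0097
gripper_force: 62.1
```

```bash
python3 w.py w3 stand_slot:.012; python3 -c "
from h import *
k=cam('top'); im=cv2.imread('pics/top0.png')
print([ (c, at_z(k,c,.012)[:2].round(4).tolist()) for c in [(171,206),(214,207),(207,297),(163,295)]])
hsv=cv2.cvtColor(im,cv2.COLOR_BGR2HSV)[195:305,150:225]
m=((hsv[...,1]>70)&(hsv[...,2]>90)).astype(np.uint8); m=cv2.morphologyEx(m,cv2.MORPH_CLOSE,np.ones((9,9)))
r=cv2.minAreaRect(cv2.findNonZero(m)); b=cv2.boxPoints(r)+[150,195]; W=np.array([at_z(k,p,.012)[:2] for p in b]); print(b,W.round(4),W.mean(0),m.sum())
print(np.degrees(np.arctan2(*(W[1]-W[0])[::-1])),np.degrees(np.arctan2(*(W[2]-W[1])[::-1])))
units((.485,.38,.384),175)"
```

```text
camC [0.409 0.175 0.52 ]
stand_slot [(0.61, [466.0, 130.0], [0.4946, 0.3769])]
[((171, 206), [0.6243, 0.4373]), ((214, 207), [0.6223, 0.3052]), ((207, 297), [0.3526, 0.3136]), ((163, 295), [0.3569, 0.4454])]
[[162.18852806 293.92622375]
 [170.43443108 203.22131538]
 [213.08196259 207.09835815]
 [204.83605957 297.80326843]] [[0.36   0.448 ]
 [0.6328 0.4396]
 [0.622  0.308 ]
 [0.3502 0.32  ]] [0.49125203 0.37889174] 3826
-1.7689602960562283 -94.73009077134326
shift [0.177, 1.77, -0.038] turn -0.003  pos [0.487  0.1665 0.3798] yaw 174.8
```

View pics/w3.png

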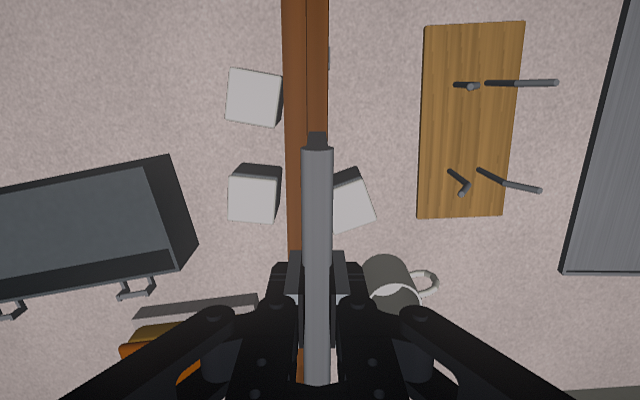

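```bash
python3 -c "
from h import *
k=cam('wrist')
W=np.array([at_z(k,p,.012)[:2] for p in [(426,25),(524,21),(502,215),(417,217)]]);print(W.round(4),W.mean(0))
e=W[0]-W[3]+W[1]-W[2];print(np.degrees(np.arctan2(e[1],e[0])))
print(k['f'],k['Rw'].round(3))
for z in (.165,.18,.2): print(z,[at_z(k,p,z)[:2].round(4) for p in [(282,5),(287,250),(330,60)]])
print([at_z(k,p,.355)[:2].round(4) for p in [(306,5),(328,5)]])
print('bar',[at_z(k,p,.40)[:2].round(4) for p in [(303,150),(333,150)]])
k=cam('scene'); cv2.imwrite('pics/s2.png',k['img'][60:320,300:600]); print(tip_of('scene','lid_bar'),tip_of('scene','lid_hooks'))
"
```

```text
[[0.3554 0.3199]
 [0.3621 0.4446]
 [0.6274 0.4351]
 [0.6191 0.3075]] [0.49098604 0.37677195]
177.62511465716298
359.9847376895814 [[ 0.091  0.946  0.312]
 [ 0.996 -0.086 -0.029]
 [-0.001  0.313 -0.95 ]]
0.165 [array([0.3438, 0.1496]), array([0.5817, 0.1262]), array([0.3929, 0.1882])]
0.18 [array([0.3465, 0.1507]), array([0.5744, 0.1283]), array([0.3935, 0.1876])]
0.2 [array([0.3502, 0.1521]), array([0.5646, 0.131 ]), array([0.3944, 0.1869])]
[array([0.3795, 0.1729]), array([0.3803, 0.1819])]
bar [array([0.4308, 0.168 ]), array([0.4317, 0.1781])]
[{'location': [430.1, 87.1], 'confidence': 0.71}] [{'location': [410.6, 158.8], 'confidence': 0.63}]
```

```bash
python3 -c "
from h import *
units((.493,.410,.384),177)"
```

```text
shift [0.135, 2.027, -0.038] turn -0.037  pos [0.487  0.1663 0.3798] yaw 174.77
```

View pics/s2.png

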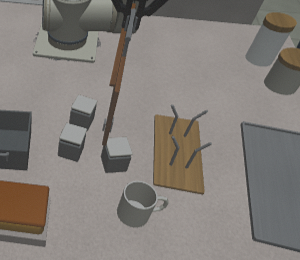

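The lid hangs clear above the tubs, near upright; the stand is at crop (178,152).

Emit:
step_arm(
  increments=[
    [[0,0.05,0],0],
    [[0.02,0.13,0],0],
    [[0.03,0.23,0],0],
    [[0.04,0.34,0],0],
    [[0.05,0.45,0],0],
    [[0.06,0.56,0],0],
    [[0.06,0.67,0],-0.01],
    [[0.07,0.78,0],-0.02],
    [[0.07,0.87,0],-0.03],
    [[0.07,0.94,0],-0.037],
    [[0.07,0.98,0],-0.037],
    [[0.07,1,0],-0.037],
  ],
)

```text
time: 15.7
position: [0.4895, 0.2873, 0.3795]
tool_rot: [0.081, 3.136, -0.003]
ft_force: [-0.0, 0.0, -4.6]
opening: 0.0102
gripper_force: 62.1
```

Emit:
step_arm(
  increments=[
    [[0,0.05,0],0],
    [[0.02,0.13,0],0],
    [[0.03,0.23,0],0],
    [[0.04,0.34,0],0],
    [[0.05,0.45,0],0],
    [[0.06,0.56,0],0],
    [[0.06,0.67,0],0],
    [[0.07,0.78,0],0],
    [[0.07,0.87,0],0],
    [[0.07,0.94,0],0],
    [[0.07,0.98,0],0],
    [[0.07,1,0],0],
  ],
)

```text
time: 16.9
position: [0.4873, 0.4076, 0.3793]
tool_rot: [0.081, 3.136, -0.003]
ft_force: [0.7, -0.1, -3.3]
opening: 0.0097
gripper_force: 62.1
```

```bash
python3 w.py w4;  python3 -c "
from h import *
units((.493,.410,.384),177)
k=cam('scene'); cv2.imwrite('pics/s3.png',k['img'][60:320,300:600])"
```

```text
camC [0.409 0.413 0.52 ]
shift [-0.046, 0.022, -0.039] turn 0.001  pos [0.4873 0.4076 0.3793] yaw 177.04
```

View pics/w4.png

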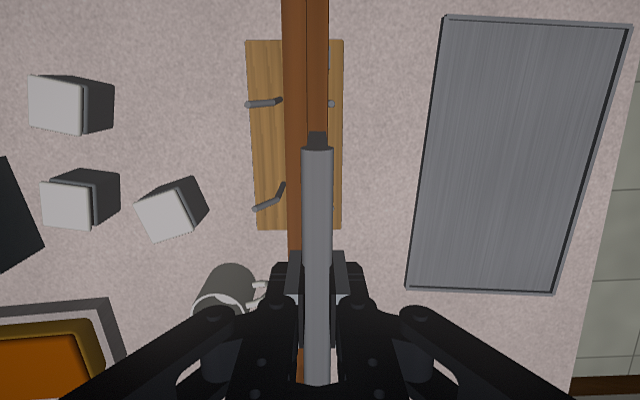

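Emit:
step_arm(
  increments=[
    [[0,-0.03,0.05],0],
    [[0,-0.06,0.12],0],
    [[0,-0.06,0.2],0],
    [[0,-0.06,0.3],0],
    [[0,-0.06,0.4],0],
    [[0,-0.06,0.5],0],
    [[0,-0.06,0.6],0],
    [[0,-0.06,0.7],0],
    [[0,-0.06,0.8],0],
    [[0,-0.06,0.85],0],
  ],
)

```text
time: 18.0
position: [0.4871, 0.399, 0.2767]
tool_rot: [0.082, 3.137, -0.004]
ft_force: [0.6, -1.4, -2.0]
opening: 0.0098
gripper_force: 62.2
```

```bash
python3 -c "
from h import *
units((.491,.377,.23),177)
k=cam('scene'); cv2.imwrite('pics/s4.png',cv2.resize(k['img'][60:320,350:600],None,fx=2,fy=2))"
```

```text
shift [-0.041, -0.18, 0.39] turn -0.0  pos [0.4871 0.399  0.2767] yaw 176.99
```

View pics/s4.png

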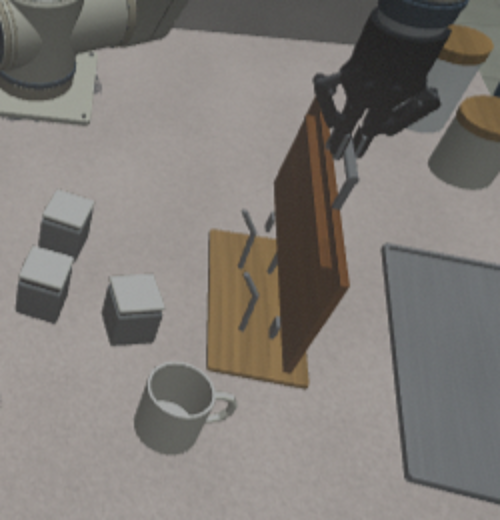

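Lid hangs between the wires (left pair in front at (245,300), right pair hidden behind the lid). Lower and straighten.

Emit:
step_arm(
  increments=[
    [[0,0,0.06],0],
    [[0,-0.01,0.13],0],
    [[0,-0.03,0.2],0],
    [[0,-0.06,0.26],0],
    [[0,-0.09,0.31],0],
    [[0,-0.12,0.35],0],
    [[0,-0.15,0.38],0],
    [[0,-0.17,0.39],0],
    [[0,-0.17,0.39],0],
  ],
)

```text
time: 18.95
position: [0.4865, 0.3795, 0.2325]
tool_rot: [0.081, 3.134, 0.001]
ft_force: [-2.9, 0.0, 6.8]
opening: 0.0097
gripper_force: 63.2
```

Emit:
step_arm(
  increments=[
    [[0,0,0],0],
    [[0,0,0],0],
    [[0,0,0],0],
    [[0,0,0],0],
    [[0,0,0],0],
    [[0,0,0],0],
    [[0,0,-0.05],0],
    [[0,0,-0.12],0],
    [[0,0,-0.25],0],
    [[0,0,-0.4],0],
    [[0,0,-0.6],0],
    [[0,0,-0.9],0],
  ],
  jaw=0.6,
)

```text
time: 20.15
position: [0.4855, 0.3793, 0.3392]
tool_rot: [0.081, 3.138, -0.004]
ft_force: [1.3, 1.4, 1.1]
opening: 0.0512
gripper_force: 0.0
```

```bash
python3 b.py | grep tub | cut -c1-400; python3 -c "
from h import *
units((.5,.2,.33),105)
k=cam('scene'); cv2.imwrite('pics/s5.png',cv2.resize(k['img'][60:320,350:600],None,fx=2,fy=2)); print(tip_of('scene','lid_bar'),tip_of('top','lid_bar'))
k=cam('top')
print([(at_z(k,d['location'],.247).round(3)) for d in tip_of('top','lid_bar')])"
```

```text
top tub1 0.89 541 [[264.0, 283.0], [271.0, 260.0], [294.0, 266.0], [288.0, 289.0]] W [[0.399, 0.133], [0.462, 0.117], [0.445, 0.051], [0.382, 0.067]] c [0.422 0.092] yaw [np.float64(-13.8), np.float64(-104.5)]
top tub1 0.8 576 [[230.0, 214.0], [254.0, 208.0], [260.0, 232.0], [236.0, 238.0]] W [[0.594, 0.239], [0.612, 0.17], [0.542, 0.151], [0.524, 0.219]] c [0.568 0.195] yaw [np.float64(-75.3), np.float64(-164.2)]
top tub1 0.55 546 [[271.0, 239.0], [276.0, 216.0], [301.0, 221.0], [296.0, 244.0]] W [[0.522, 0.117], [0.588, 0.106], [0.574, 0.033], [0.509, 0.045]] c [0.548 0.075] yaw [np.float64(-9.8), np.float64(-100.8)]
scene tub1 0.98 785 [[355.0, 215.0], [364.0, 182.0], [388.0, 188.0], [379.0, 221.0]] W [[0.632, 0.039], [0.508, 0.046], [0.518, 0.114], [0.64, 0.103]] c [0.575 0.075] yaw [np.float64(177.0), np.float64(81.3)]
scene tub1 0.83 910 [[401.0, 197.0], [431.0, 197.0], [431.0, 232.0], [401.0, 232.0]] W [[0.546, 0.153], [0.53, 0.233], [0.65, 0.234], [0.665, 0.16]] c [0.598 0.195] yaw [np.float64(100.9), np.float64(0.5)]
scene tub1 0.6 2190 [[452.0, 253.0], [454.0, 163.0], [511.0, 165.0], [508.0, 254.0]] W [[0.703, 0.283], [0.382, 0.3], [0.359, 0.463], [0.682, 0.417]] c [0.532 0.366] yaw [np.float64(177.0), np.float64(98.1)]
scene tub1 0.51 4869 [[261.0, 296.0], [269.0, 235.0], [353.0, 246.0], [345.0, 306.0]] W [[0.901, -0.136], [0.738, -0.166], [0.73, 0.046], [0.891, 0.052]] c [ 0.815 -0.051] yaw [np.float64(-169.6), np.float64(92.1)]
shift [-0.195, -1.488, 0.073] turn 1.2  pos [0.4859 0.3795 0.3383] yaw 177.03
[{'location': [510.1, 146.4], 'confidence': 0.74}] [{'location': [156.1, 247.8], 'confidence': 0.82}]
[array([0.496, 0.378, 0.247]), array([0.424, 0.065, 0.247]), array([0.482, 0.303, 0.247])]
```

View pics/s5.png

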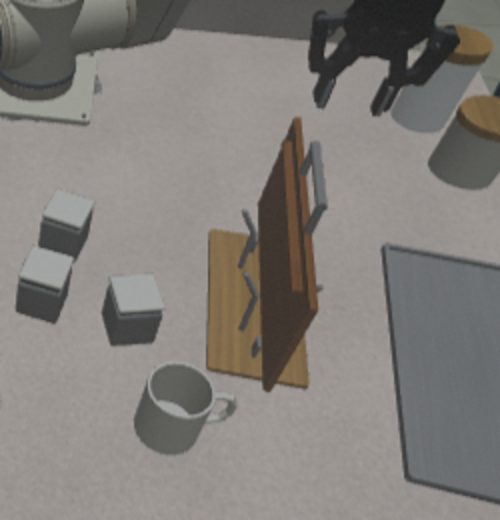

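Emit:
step_arm(
  increments=[
    [[0,-0.1,0],0.03],
    [[0,-0.3,0],0.1],
    [[0,-0.6,0],0.2],
    [[0,-0.9,0],0.32],
    [[0,-1,0],0.45],
    [[0,-1,0],0.58],
    [[0,-1,0],0.7],
    [[0,-1,0],0.83],
    [[0,-1,0],0.96],
    [[0,-1,0],1],
  ],
  jaw=1,
)

```text
time: 22.0
position: [0.4795, 0.259, 0.339]
tool_rot: [1.647, 2.669, 0.002]
ft_force: [0.3, -0.7, -0.6]
opening: 0.0857
gripper_force: 0.0
```

```bash
python3 -c "
from h import *
units((.50,.14,.32),80)"
```

```text
shift [-0.962, -0.292, 0.161] turn 0.611  pos [0.4795 0.259  0.339 ] yaw 116.64
```

Emit:
step_arm(
  increments=[
    [[-0.2,-0.06,0.03],0.12],
    [[-0.5,-0.15,0.08],0.25],
    [[-0.8,-0.25,0.13],0.38],
    [[-0.96,-0.29,0.16],0.5],
    [[-0.96,-0.29,0.16],0.611],
    [[-0.96,-0.29,0.16],0.611],
    [[-0.96,-0.29,0.16],0.611],
  ],
  jaw=0,
)

```text
time: 22.7
position: [0.5009, 0.141, 0.3202]
tool_rot: [2.394, 2.027, 0.004]
ft_force: [-0.2, -0.2, 0.2]
opening: 0.0002
gripper_force: 0.0
```

```bash
cat > t.py <<'E'
from h import *
import sys
k=cam("wrist"); cv2.imwrite(f"pics/{sys.argv[1]}.png",k["img"])
for d in tip_of("wrist","tub1")[:4]: print("tip",round(d["confidence"],2),at_z(k,d["location"],0)[:2].round(3))
for d in masks_of("wrist","tub1")[:4]:
    m=d["pixels"]; g=cv2.cvtColor(k["img"],cv2.COLOR_BGR2GRAY); v=g[m]
    t,_=cv2.threshold(v.reshape(-1,1),0,255,cv2.THRESH_OTSU)
    w=(m&(g>t)).astype(np.uint8); w=cv2.morphologyEx(w,cv2.MORPH_OPEN,np.ones((5,5)))
    n,l,s,_=cv2.connectedComponentsWithStats(w); i=1+s[1:,4].argmax()
    P=cv2.findNonZero((l==i).astype(np.uint8)).reshape(-1,2)
    W=np.array([at_z(k,p,.079)[:2] for p in P])*1000
    c,sz,a=cv2.minAreaRect(W.astype(np.float32))
    print(round(d["confidence"],2),d["rect"],"thr",t,"c",np.round(c,1),"size",np.round(sz,1),"yaw",round(a,1))
E
python3 t.py w5
```

```text
tip 0.96 [0.548 0.081]
tip 0.81 [0.572 0.202]
tip 0.64 [0.42  0.095]
0.81 [332.8, 50.3, 410.0, 128.3] thr 105.0 c [570.3 200.9] size [61.6 62.4] yaw 15.8
0.68 [334.5, 165.3, 395.1, 230.7] thr 104.0 c [549.   76.8] size [62.  61.9] yaw 79.3
0.66 [223.2, 167.5, 285.8, 235.3] thr 103.0 c [422.9  96.8] size [62.9 61.1] yaw 74.7
0.27 [226.9, 181.3, 283.8, 235.7] thr 130.0 c [423.   96.7] size [61.8 60.3] yaw 75.4
```

View pics/w5.png

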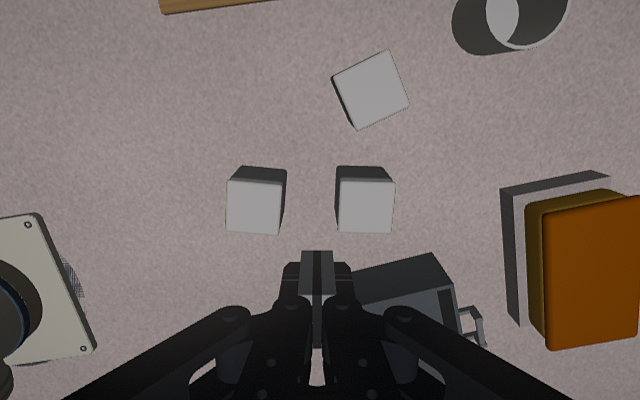

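```bash
python3 -c "
from h import *
units((.549,.077,.205),79.3)"
```

```text
shift [-0.464, 0.478, 0.962] turn 0.02  pos [0.501  0.1416 0.3201] yaw 80.51
```

Emit:
step_arm(
  increments=[
    [[-0.1,0.1,0.2],0.02],
    [[-0.25,0.25,0.5],0.02],
    [[-0.4,0.4,0.8],0.02],
    [[-0.464,0.478,0.962],0.02],
    [[-0.464,0.478,0.962],0.02],
  ],
)

```text
time: 23.35
position: [0.5483, 0.0759, 0.2019]
tool_rot: [2.42, 2.001, -0.003]
ft_force: [-0.1, 0.6, -0.0]
opening: -0.0001
gripper_force: 0.0
```

Emit:
step_arm(
  increments=[
    [[0,0,0.2],0],
    [[0,0,0.5],0],
    [[0,0,0.8],0],
    [[0,0,0.92],0],
    [[0,0,0.98],0],
    [[0,0,1],0],
    [[0,0,1],0],
  ],
)

```text
time: 24.05
position: [0.55, 0.0768, 0.086]
tool_rot: [2.416, 2.0, 0.006]
ft_force: [0.7, -0.4, -0.0]
opening: -0.0001
gripper_force: 0.0
```

Emit:
step_arm(
  increments=[
    [[0,0,0.03],0],
    [[0,0,0.06],0],
    [[0,0,0.09],0],
    [[0,0,0.12],0],
    [[0,0,0.13],0],
    [[0,0,0.13],0],
    [[0,0,0.13],0],
  ],
)

```text
time: 24.75
position: [0.5509, 0.0766, 0.0737]
tool_rot: [2.415, 1.997, 0.011]
ft_force: [-9.1, 0.2, 36.2]
opening: 0.0
gripper_force: 17.6
```

Emit:
step_arm(
  increments=[
    [[0,0,-0.2],0],
    [[0,0,-0.4],0],
    [[0,0,-0.4],0],
  ],
)

```text
time: 25.05
position: [0.5511, 0.0765, 0.121]
tool_rot: [2.415, 1.997, 0.011]
ft_force: [-0.2, -0.3, -0.4]
opening: -0.0002
gripper_force: 0.0
```

Emit:
step_arm(
  increments=[
    [[0,0,0],0],
    [[0,0,0],0],
    [[0,0,0],0],
    [[0,0,0],0],
    [[0,0,0],0],
    [[0,0,0],0],
    [[0,0,0.15],0],
    [[0,0,0.35],0],
    [[0,0,0.55],0],
    [[0,0,0.72],0],
    [[0,0,0.74],0],
    [[0,0,0.74],0],
  ],
  jaw=1,
)

```text
time: 26.25
position: [0.5496, 0.0763, 0.0284]
tool_rot: [2.419, 2.0, 0.003]
ft_force: [0.5, 0.6, 0.6]
opening: 0.0854
gripper_force: 0.0
```

Emit:
step_arm(
  increments=[
    [[0,0,0],0],
    [[0,0,0],0],
    [[0,0,0],0],
    [[0,0,0],0],
    [[0,0,0],0],
    [[0,0,0],0],
    [[0,0,0],0],
  ],
  jaw=0,
)

```text
time: 26.95
position: [0.5504, 0.0763, 0.0298]
tool_rot: [2.417, 1.998, 0.006]
ft_force: [-0.4, 0.6, 5.9]
opening: 0.0618
gripper_force: 66.0
```

Emit:
step_arm(
  increments=[
    [[0,0,-0.1],0],
    [[0,0,-0.25],0],
    [[0,0,-0.45],0],
    [[0,0,-0.7],0],
    [[0,0,-0.95],0],
    [[0,0,-1],0],
  ],
)

```text
time: 27.55
position: [0.5506, 0.0765, 0.1527]
tool_rot: [2.415, 1.997, 0.011]
ft_force: [-0.4, -0.4, -1.5]
opening: 0.0612
gripper_force: 65.9
```

Emit:
step_arm(
  increments=[
    [[-0.1,0,0],0],
    [[-0.3,0,0],-0.03],
    [[-0.6,0.05,-0.02],-0.08],
    [[-0.9,0.1,-0.04],-0.15],
    [[-1,0.15,-0.05],-0.22],
    [[-1,0.15,-0.05],-0.27],
    [[-1,0.15,-0.05],-0.27],
  ],
)

```text
time: 28.25
position: [0.5433, -0.0459, 0.1531]
tool_rot: [2.115, 2.321, 0.001]
ft_force: [-0.8, 0.6, -1.6]
opening: 0.0613
gripper_force: 65.7
```

```bash
cat > c.py <<'E'
from h import *
for n in ["wrist","top","scene"]:
    k=cam(n); cv2.imwrite(f"pics/c_{n}.png",k["img"])
    for t,z in [("chest",0),("chest_floor",.005),("chest_hinge",.09)]:
        print(n,t,[(round(d["confidence"],2),at_z(k,d["location"],z)[:2].round(3).tolist()) for d in tip_of(n,t)[:3]])
for y in (-.09,0,.09):
    s=np.array([.5825,-.212])+y*np.array([-.0976,.995]); print(y,s.round(4)); units((*s,.16),95.6)
E
python3 c.py
```

```text
wrist chest []
wrist chest_floor []
wrist chest_hinge []
top chest [(0.56, [0.588, -0.213])]
top chest_floor [(0.87, [0.581, -0.213])]
top chest_hinge [(0.74, [0.681, -0.201]), (0.29, [0.568, -0.211])]
scene chest []
scene chest_floor [(0.81, [0.595, -0.217])]
scene chest_hinge [(0.85, [0.669, -0.206])]
-0.09 [ 0.5913 -0.3016]
shift [-2.169, 0.189, -0.039] turn -0.004  pos [ 0.5443 -0.0446  0.1547] yaw 95.38
0 [ 0.5825 -0.212 ]
shift [-1.419, 0.186, -0.041] turn -0.004  pos [ 0.5443 -0.0446  0.1547] yaw 95.38
0.09 [ 0.5737 -0.1224]
shift [-0.669, 0.183, -0.042] turn -0.004  pos [ 0.5443 -0.0446  0.1547] yaw 95.38
```

Emit:
step_arm(
  increments=[
    [[-0.1,0.02,0],0],
    [[-0.3,0.05,-0.02],0],
    [[-0.55,0.09,-0.03],0],
    [[-0.8,0.14,-0.04],0],
    [[-1,0.19,-0.04],-0.004],
    [[-1,0.19,-0.04],-0.004],
  ],
)

```text
time: 29.45
position: [0.5791, -0.1658, 0.1593]
tool_rot: [2.11, 2.32, 0.002]
ft_force: [0.0, 0.2, -1.5]
opening: 0.0612
gripper_force: 65.8
```

Emit:
step_arm(
  increments=[
    [[-0.2,0,0],0],
    [[-0.5,0,0],0],
    [[-0.8,0,0],0],
    [[-1,0,0],0],
    [[-1,0,0],0],
    [[-1,0,0],0],
  ],
)

```text
time: 30.05
position: [0.5895, -0.2817, 0.1596]
tool_rot: [2.109, 2.324, 0.003]
ft_force: [-1.3, 0.7, -2.9]
opening: 0.0613
gripper_force: 65.8
```

```bash
tail -2 c.py > /dev/null; python3 -c "
from h import *
units((.5913,-.3016,.037),95.6)"
```

```text
shift [-0.165, -0.005, 1.022] turn -0.001  pos [ 0.5895 -0.2817  0.1596] yaw 95.55
```

Emit:
step_arm(
  increments=[
    [[-0.1,0,0],0],
    [[-0.165,0,0.1],0],
    [[-0.165,0,0.3],0],
    [[-0.165,0,0.5],0],
    [[-0.165,0,0.7],0],
    [[-0.165,0,0.85],0],
    [[-0.165,0,0.95],0],
    [[-0.165,0,1],0],
    [[-0.165,0,1],0],
  ],
)

```text
time: 30.95
position: [0.5922, -0.3012, 0.0394]
tool_rot: [2.108, 2.325, 0.002]
ft_force: [0.3, 0.1, -2.0]
opening: 0.0612
gripper_force: 65.8
```

Emit:
step_arm(
  increments=[
    [[0,0,0.02],0],
    [[0,0,0.04],0],
    [[0,0,0.04],0],
  ],
)

```text
time: 31.25
position: [0.5925, -0.3015, 0.0356]
tool_rot: [2.107, 2.324, 0.003]
ft_force: [-0.3, -0.7, -2.5]
opening: 0.0614
gripper_force: 65.8
```

Just above the floor: release, then rise.

Emit:
step_arm(
  increments=[
    [[0,0,0.01],0],
    [[0,0,0.01],0],
    [[0,0,0.01],0],
    [[0,0,0.01],0],
    [[0,0,0.01],0],
    [[0,0,-0.1],0],
    [[0,0,-0.3],0],
    [[0,0,-0.6],0],
    [[0,0,-0.9],0],
    [[0,0,-1],0],
  ],
  jaw=0.88,
)

```text
time: 32.25
position: [0.593, -0.3019, 0.1606]
tool_rot: [2.103, 2.32, 0.004]
ft_force: [0.7, -0.9, 1.2]
opening: 0.075
gripper_force: 0.0
```

```bash
python3 -c "
from h import *
k=cam('top'); print([(round(d['confidence'],2),at_z(k,d['location'],0)[:2].round(3).tolist()) for d in tip_of('top','tub1')])
units((.423,.097,.2),75)"
```

```text
[(0.73, [0.565, 0.205]), (0.68, [0.594, -0.309]), (0.59, [0.412, 0.098])]
shift [3.443, -1.079, -0.374] turn 0.344  pos [ 0.5927 -0.3017  0.1583] yaw 95.61
```

Emit:
step_arm(
  increments=[
    [[0.15,-0.05,-0.1],0],
    [[0.45,-0.15,-0.2],0],
    [[0.75,-0.25,-0.37],0],
    [[1,-0.36,-0.37],0],
  ],
  jaw=0,
)

```text
time: 32.75
position: [0.5365, -0.1846, 0.2]
tool_rot: [2.106, 2.324, 0.003]
ft_force: [1.3, -0.1, -0.1]
opening: 0.0171
gripper_force: 0.0
```

Emit:
step_arm(
  increments=[
    [[0.35,-0.1,0],0],
    [[0.7,-0.25,0],0],
    [[1,-0.36,0],0],
  ],
)

```text
time: 33.05
position: [0.4802, -0.0689, 0.1975]
tool_rot: [2.109, 2.326, 0.001]
ft_force: [0.4, -0.7, -0.2]
opening: -0.0
gripper_force: 0.0
```

Emit:
step_arm(
  increments=[
    [[0.35,-0.1,0],0.05],
    [[0.7,-0.25,0],0.15],
    [[1,-0.36,0],0.25],
    [[1,-0.36,0],0.344],
    [[1,-0.36,0],0.344],
  ],
)

```text
time: 33.55
position: [0.4266, 0.0454, 0.1976]
tool_rot: [2.49, 1.911, 0.002]
ft_force: [0.3, -0.5, 0.1]
opening: -0.0004
gripper_force: 0.0
```

```bash
python3 t.py w6; python3 -c "
from h import *
units((.423,.097,.105),75)"
```

```text
tip 0.93 [0.422 0.095]
0.86 [245.1, 84.9, 334.1, 170.4] thr 136.0 c [422.8  97.1] size [59. 60.] yaw 75.0
shift [0.417, -0.153, 0.772] turn 0.001  pos [0.4275 0.0441 0.1978] yaw 75.08
```

Emit:
step_arm(
  increments=[
    [[0.2,-0.07,0],0],
    [[0.417,-0.153,0.1],0],
    [[0.417,-0.153,0.35],0],
    [[0.417,-0.153,0.65],0],
    [[0.417,-0.153,0.82],0],
    [[0.417,-0.153,0.92],0],
    [[0.417,-0.153,0.92],0],
  ],
)

```text
time: 34.4
position: [0.4224, 0.0966, 0.086]
tool_rot: [2.491, 1.911, -0.001]
ft_force: [0.3, -0.1, 0.2]
opening: 0.0003
gripper_force: 0.0
```

Emit:
step_arm(
  increments=[
    [[0,0,0.03],0],
    [[0,0,0.06],0],
    [[0,0,0.09],0],
    [[0,0,0.12],0],
    [[0,0,0.14],0],
    [[0,0,0.15],0],
    [[0,0,0.15],0],
  ],
)

```text
time: 35.1
position: [0.4245, 0.0972, 0.0735]
tool_rot: [2.487, 1.908, 0.01]
ft_force: [-14.4, -1.5, 48.3]
opening: 0.0001
gripper_force: 23.7
```

Emit:
step_arm(
  increments=[
    [[0,0,-0.2],0],
    [[0,0,-0.4],0],
    [[0,0,-0.4],0],
  ],
)

```text
time: 35.4
position: [0.4249, 0.0975, 0.1208]
tool_rot: [2.487, 1.908, 0.011]
ft_force: [0.4, 0.0, 0.3]
opening: -0.0
gripper_force: 0.0
```

Emit:
step_arm(
  increments=[
    [[0,0,0],0],
    [[0,0,0],0],
    [[0,0,0],0],
    [[0,0,0],0],
    [[0,0,0],0],
    [[0,0,0],0],
    [[0,0,0.15],0],
    [[0,0,0.35],0],
    [[0,0,0.55],0],
    [[0,0,0.7],0],
    [[0,0,0.72],0],
    [[0,0,0.72],0],
  ],
  jaw=1,
)

```text
time: 36.6
position: [0.4233, 0.0973, 0.0314]
tool_rot: [2.49, 1.91, 0.003]
ft_force: [0.5, 0.4, 0.7]
opening: 0.0854
gripper_force: 0.0
```

Emit:
step_arm(
  increments=[
    [[0,0,0],0],
    [[0,0,0],0],
    [[0,0,0],0],
    [[0,0,0],0],
    [[0,0,0],0],
    [[0,0,0],0],
    [[0,0,0],0],
  ],
  jaw=0,
)

```text
time: 37.3
position: [0.4241, 0.0974, 0.0325]
tool_rot: [2.489, 1.909, 0.006]
ft_force: [-0.6, 0.1, 6.4]
opening: 0.0613
gripper_force: 65.5
```

Emit:
step_arm(
  increments=[
    [[0,0,-0.1],0],
    [[0,0,-0.25],0],
    [[0,0,-0.45],0],
    [[0,0,-0.7],0],
    [[0,0,-0.95],0],
    [[0,0,-1],0],
  ],
)

```text
time: 37.9
position: [0.4243, 0.0976, 0.1547]
tool_rot: [2.487, 1.908, 0.011]
ft_force: [0.7, 0.5, -2.6]
opening: 0.0615
gripper_force: 66.1
```

```bash
python3 -c "
from h import *
units((.5825,-.212,.16),95.6)"
```

```text
shift [-2.15, 1.942, -0.027] turn -0.344  pos [0.4243 0.0976 0.1547] yaw 74.97
```

Emit:
step_arm(
  increments=[
    [[-0.1,0.1,0],0],
    [[-0.3,0.3,-0.05],0],
    [[-0.55,0.5,-0.08],0],
    [[-0.8,0.75,-0.08],0],
    [[-1,0.95,-0.08],0],
  ],
)

```text
time: 38.4
position: [0.5025, -0.0498, 0.1612]
tool_rot: [2.49, 1.909, 0.004]
ft_force: [-0.3, 0.7, -2.6]
opening: 0.0614
gripper_force: 66.0
```

Emit:
step_arm(
  increments=[
    [[-0.25,0.2,0],-0.05],
    [[-0.5,0.45,0],-0.15],
    [[-0.75,0.7,0],-0.25],
    [[-0.9,0.85,0],-0.32],
    [[-1,0.95,0],-0.344],
    [[-1,0.95,0],-0.344],
    [[-1,0.95,0],-0.344],
  ],
)

```text
time: 39.1
position: [0.5803, -0.1932, 0.1612]
tool_rot: [2.11, 2.324, 0.002]
ft_force: [0.4, -0.1, -2.8]
opening: 0.0615
gripper_force: 66.1
```

```bash
python3 -c "
from h import *
units((.5825,-.212,.044),95.6)"
```

```text
shift [-0.157, 0.0, 0.977] turn -0.001  pos [ 0.5803 -0.1932  0.1612] yaw 95.54
```

Emit:
step_arm(
  increments=[
    [[-0.1,0,0],0],
    [[-0.157,0,0.1],0],
    [[-0.157,0,0.3],0],
    [[-0.157,0,0.5],0],
    [[-0.157,0,0.7],0],
    [[-0.157,0,0.85],0],
    [[-0.157,0,0.95],0],
    [[-0.157,0,0.99],0],
    [[-0.157,0,0.99],0],
  ],
)

```text
time: 40.0
position: [0.583, -0.2123, 0.043]
tool_rot: [2.108, 2.325, 0.002]
ft_force: [-0.5, 0.3, -2.0]
opening: 0.0614
gripper_force: 66.1
```

Emit:
step_arm(
  increments=[
    [[0,0,0.02],0],
    [[0,0,0.04],0],
    [[0,0,0.04],0],
  ],
)

```text
time: 40.3
position: [0.5833, -0.2124, 0.0389]
tool_rot: [2.107, 2.324, 0.003]
ft_force: [-0.2, 0.5, -2.2]
opening: 0.0615
gripper_force: 66.1
```

Emit:
step_arm(
  increments=[
    [[0,0,0.015],0],
    [[0,0,0.015],0],
    [[0,0,0.015],0],
    [[0,0,0.015],0],
    [[0,0,0.015],0],
    [[0,0,-0.1],0],
    [[0,0,-0.3],0],
    [[0,0,-0.6],0],
    [[0,0,-0.9],0],
    [[0,0,-1],0],
  ],
  jaw=0.88,
)

```text
time: 41.3
position: [0.5839, -0.2127, 0.1626]
tool_rot: [2.104, 2.32, 0.005]
ft_force: [0.9, 0.0, 0.2]
opening: 0.0752
gripper_force: 0.0
```

```bash
python3 -c "
from h import *
k=cam('top'); print([(round(d['confidence'],2),at_z(k,d['location'],0)[:2].round(3).tolist()) for d in tip_of('top','tub1')])
units((.57,.201,.2),105.8)"
```

```text
[(0.87, [0.562, 0.2]), (0.63, [0.419, -0.505])]
shift [3.44, 0.227, -0.341] turn -0.17  pos [ 0.5835 -0.2126  0.1606] yaw 95.61
```

Emit:
step_arm(
  increments=[
    [[0.15,0,-0.1],0],
    [[0.45,0.03,-0.2],0],
    [[0.75,0.06,-0.34],0],
    [[1,0.07,-0.34],0],
  ],
  jaw=0,
)

```text
time: 41.8
position: [0.5791, -0.0896, 0.2]
tool_rot: [2.107, 2.324, 0.004]
ft_force: [0.8, -0.8, 0.3]
opening: 0.0168
gripper_force: 0.0
```

Emit:
step_arm(
  increments=[
    [[0.35,0.03,0],0],
    [[0.7,0.05,0],0],
    [[1,0.07,0],0],
  ],
)

```text
time: 42.1
position: [0.5745, 0.0311, 0.1978]
tool_rot: [2.108, 2.326, 0.001]
ft_force: [0.7, 0.4, 0.7]
opening: -0.0001
gripper_force: 0.0
```

Emit:
step_arm(
  increments=[
    [[0.35,0.03,0],0],
    [[0.7,0.05,0],-0.1],
    [[1,0.07,0],-0.17],
    [[1,0.07,0],-0.17],
    [[1,0.07,0],-0.17],
  ],
)

```text
time: 42.6
position: [0.5714, 0.1499, 0.1976]
tool_rot: [1.891, 2.505, -0.001]
ft_force: [-0.5, -1.2, -0.1]
opening: -0.0001
gripper_force: 0.0
```

```bash
python3 t.py w7; python3 -c "
from h import *
units((.57,.201,.087),105.8)"
```

```text
tip 0.7 [0.571 0.204]
0.73 [291.5, 78.9, 378.9, 167.0] thr 131.0 c [570.3 201. ] size [59.9 58.8] yaw 15.9
shift [0.434, 0.1, 0.927] turn -0.001  pos [0.5722 0.1479 0.1983] yaw 105.72Traceback (most recent call last):
  File "t.py", line 9, in <module>
    n,l,s,_=cv2.connectedComponentsWithStats(w); i=1+s[1:,4].argmax()
                                                     ~~~~~~~~~~~~~~^^
ValueError: attempt to get argmax of an empty sequence
```

Emit:
step_arm(
  increments=[
    [[0.2,0.05,0],0],
    [[0.434,0.1,0.1],0],
    [[0.434,0.1,0.35],0],
    [[0.434,0.1,0.65],0],
    [[0.434,0.1,0.82],0],
    [[0.434,0.1,0.92],0],
    [[0.434,0.1,0.92],0],
  ],
)

```text
time: 43.45
position: [0.5698, 0.2008, 0.087]
tool_rot: [1.895, 2.502, -0.001]
ft_force: [0.1, 0.1, 0.3]
opening: -0.0001
gripper_force: 0.0
```

Emit:
step_arm(
  increments=[
    [[0,0,0.03],0],
    [[0,0,0.06],0],
    [[0,0,0.09],0],
    [[0,0,0.12],0],
    [[0,0,0.14],0],
    [[0,0,0.15],0],
    [[0,0,0.15],0],
  ],
)

```text
time: 44.15
position: [0.5714, 0.2019, 0.0739]
tool_rot: [1.89, 2.499, 0.007]
ft_force: [-6.3, -2.0, 23.6]
opening: 0.0004
gripper_force: 11.7
```

Emit:
step_arm(
  increments=[
    [[0,0,-0.2],0],
    [[0,0,-0.4],0],
    [[0,0,-0.4],0],
  ],
)

```text
time: 44.45
position: [0.5719, 0.2023, 0.1222]
tool_rot: [1.89, 2.499, 0.01]
ft_force: [1.0, 0.8, 0.5]
opening: 0.0003
gripper_force: 0.0
```

Emit:
step_arm(
  increments=[
    [[0,0,0],0],
    [[0,0,0],0],
    [[0,0,0],0],
    [[0,0,0],0],
    [[0,0,0],0],
    [[0,0,0],0],
    [[0,0,0.15],0],
    [[0,0,0.35],0],
    [[0,0,0.55],0],
    [[0,0,0.7],0],
    [[0,0,0.72],0],
    [[0,0,0.72],0],
  ],
  jaw=1,
)

```text
time: 45.65
position: [0.5704, 0.2017, 0.0318]
tool_rot: [1.892, 2.503, 0.001]
ft_force: [0.9, 0.7, 0.5]
opening: 0.0853
gripper_force: 0.0
```

Emit:
step_arm(
  increments=[
    [[0,0,0],0],
    [[0,0,0],0],
    [[0,0,0],0],
    [[0,0,0],0],
    [[0,0,0],0],
    [[0,0,0],0],
    [[0,0,0],0],
  ],
  jaw=0,
)

```text
time: 46.35
position: [0.5712, 0.2019, 0.0333]
tool_rot: [1.891, 2.501, 0.005]
ft_force: [0.1, 1.0, 6.8]
opening: 0.0618
gripper_force: 66.1
```

Emit:
step_arm(
  increments=[
    [[0,0,-0.1],0],
    [[0,0,-0.25],0],
    [[0,0,-0.45],0],
    [[0,0,-0.7],0],
    [[0,0,-0.95],0],
    [[0,0,-1],0],
  ],
)

```text
time: 46.95
position: [0.5713, 0.2023, 0.1562]
tool_rot: [1.89, 2.499, 0.009]
ft_force: [0.4, 0.3, -1.6]
opening: 0.0614
gripper_force: 66.0
```

```bash
python3 -c "
from h import *
units((.5737,-.1224,.163),95.6)"
```

```text
shift [-2.609, -0.718, -0.055] turn 0.17  pos [0.5713 0.2023 0.1562] yaw 105.81
```

Emit:
step_arm(
  increments=[
    [[-0.1,-0.03,0],0],
    [[-0.3,-0.08,-0.03],0],
    [[-0.55,-0.15,-0.06],0],
    [[-0.8,-0.22,-0.06],0],
    [[-1,-0.28,-0.06],0],
  ],
)

```text
time: 47.45
position: [0.5693, 0.0752, 0.1578]
tool_rot: [1.894, 2.503, -0.001]
ft_force: [0.1, 0.3, -2.6]
opening: 0.0614
gripper_force: 65.9
```

Emit:
step_arm(
  increments=[
    [[-0.3,-0.08,0],0],
    [[-0.6,-0.16,0],0.07],
    [[-0.85,-0.23,0],0.14],
    [[-1,-0.28,0],0.17],
    [[-1,-0.28,0],0.17],
    [[-1,-0.28,0],0.17],
  ],
)

```text
time: 48.05
position: [0.5698, -0.0479, 0.1583]
tool_rot: [2.11, 2.325, 0.001]
ft_force: [0.2, -0.2, -2.1]
opening: 0.0615
gripper_force: 65.8
```

```bash
python3 -c "
from h import *
units((.5737,-.1224,.044),95.6)"
```

```text
shift [-0.62, -0.03, 0.953] turn -0.001  pos [ 0.5698 -0.0479  0.1583] yaw 95.56
```

Emit:
step_arm(
  increments=[
    [[-0.15,0,0],0],
    [[-0.4,-0.02,0],0],
    [[-0.62,-0.03,0],0],
    [[-0.62,-0.03,0],0],
    [[-0.62,-0.03,0.1],0],
    [[-0.62,-0.03,0.3],0],
    [[-0.62,-0.03,0.5],0],
    [[-0.62,-0.03,0.7],0],
    [[-0.62,-0.03,0.85],0],
    [[-0.62,-0.03,0.95],0],
    [[-0.62,-0.03,0.96],0],
    [[-0.62,-0.03,0.96],0],
  ],
)

```text
time: 49.25
position: [0.5749, -0.1214, 0.0445]
tool_rot: [2.106, 2.325, 0.003]
ft_force: [-0.7, -0.4, -1.3]
opening: 0.0616
gripper_force: 65.8
```

Emit:
step_arm(
  increments=[
    [[0,0,0.02],0],
    [[0,0,0.04],0],
    [[0,0,0.04],0],
  ],
)

```text
time: 49.55
position: [0.575, -0.1219, 0.0399]
tool_rot: [2.107, 2.324, 0.003]
ft_force: [-0.7, -0.2, -2.6]
opening: 0.0614
gripper_force: 65.8
```

Emit:
step_arm(
  increments=[
    [[0,0,0.015],0],
    [[0,0,0.015],0],
    [[0,0,0.015],0],
    [[0,0,0.015],0],
    [[0,0,0.015],0],
    [[0,0,-0.1],0],
    [[0,0,-0.3],0],
    [[0,0,-0.6],0],
    [[0,0,-0.9],0],
    [[0,0,-1],0],
  ],
  jaw=0.88,
)

```text
time: 50.55
position: [0.5756, -0.1221, 0.1635]
tool_rot: [2.104, 2.321, 0.006]
ft_force: [0.9, -0.3, 0.0]
opening: 0.0752
gripper_force: 0.0
```

Emit:
step_arm(
  increments=[
    [[0.2,-0.2,-0.3],0],
    [[0.5,-0.5,-0.6],0],
    [[0.8,-0.8,-0.9],0],
    [[0.8,-1,-1],0],
    [[0.8,-1,-1],0],
  ],
)

```text
time: 51.05
position: [0.4424, -0.0362, 0.2827]
tool_rot: [2.102, 2.322, 0.006]
ft_force: [-0.0, -0.4, -0.4]
opening: 0.075
gripper_force: 0.0
```

```bash
python3 -c "
from h import *
for n in ('top','scene'):
    k=cam(n); cv2.imwrite(f'pics/end_{n}.png',k['img']); print([(round(d['confidence'],2),at_z(k,d['location'],.005)[:2].round(3).tolist()) for d in tip_of(n,'tub1')])
a=cv2.imread('pics/end_scene.png')[80:330,180:580];b=cv2.imread('pics/end_top.png')[120:320,140:500]
b=cv2.resize(b,(400,222)); cv2.imwrite('pics/end.png',cv2.resize(np.vstack([a,b]),None,fx=1.25,fy=1.25))"
```

```text
[(0.8, [0.572, -0.128]), (0.73, [0.588, -0.311]), (0.55, [0.584, -0.21]), (0.39, [0.692, -0.215])]
[(0.82, [0.57, -0.215]), (0.81, [0.592, -0.3]), (0.63, [0.57, -0.126])]
```

View pics/end.png

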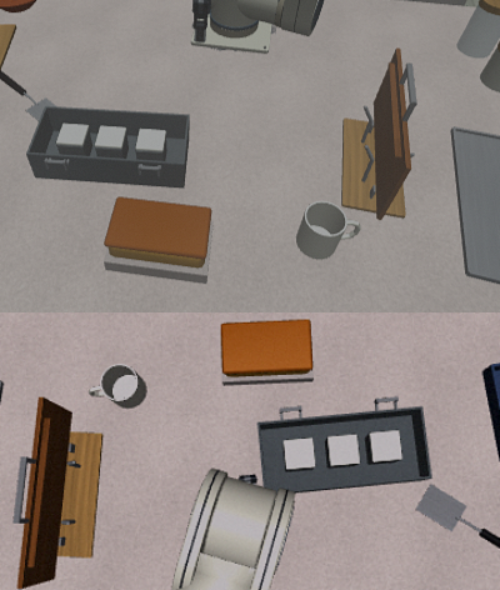

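Three tubs stand in the chest at (73,138), (112,142) and (151,143) with their lids home. The lid is in the stand's slot, handle up, and no other tub shows.

```bash
python3 -c "
from bench import *
print(job_done())"
```

```text
the job is handed in; nothing more can be done
None
```

I handed the job in at about 51 s: the chest lid stands in the stand's slot, handle up, and all three tubs present (there was no fourth) are upright on the chest floor with their lids pressed home. The loaf, mug and spatula were left alone; the hand-in gave no verdict.

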